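# Ready the film counter for a new roll

## Robot

A 6-joint arm with a two-finger parallel gripper is mounted at the origin on the work surface. World frame = base frame: x ahead of the robot, y to its left, z up, the work surface at z = 0. Lengths are in m, angles in degrees, forces in N, time in s.
With the tool pointing down it reaches from about 0.4 to 0.825 m from the base axis. Payload 7 kg.
Tool frame: the origin (TCP) lies on the centre line of the jaws, within the pads' length; the fingertips stand 19 mm ahead of it and the grasp point (between the pads) is the TCP; z points along the fingers, y is the line along which they close (so a half turn about z gives the same grasp; the last joint's range is limited). The gripper opens to 88 mm and grips with 3 to 60 N. Pads are 19 mm wide; open, the fingers measure 130 mm over their backs; the gripper's body (78 mm by 193 mm) begins 47 mm behind the grasp point.
Start: joints at [-59.983, 20.546, 0.682, 0, -70.136, -16.507], TCP at [0.158, -0.656, 0.246] pointing down, gripper open.
Joint ranges: [-176.03, 176.03], [-82.01, 121.73], [-58.28, 71.71], [-173.87, 95.51], [-174.79, -0.11], [-173.66, 173.66]. Speed limits (degrees/s): [136.94, 136.94, 172.46, 180, 180, 180].

## Interface

Orientations are given as [roll, pitch, yaw] about the fixed x, y, z axes, in that order (R = Rz(yaw) Ry(pitch) Rx(roll)).
In Python, from plant import ctrl gives the robot as it stands.
- The arm moves only by the tool move_arm, never from a script. Its argument "motion" is a list of rows, each a list of 3 entries, a list of its own where there are three numbers: the shift along the tool's x, y, z in mm, then the turn, a rotation vector about the tool's x, y, z in degrees, then the closure, from 0 (fully open) to 1 (shut). A call has 1 to 10 rows; each row is the pose to reach, as a shift and turn from the pose commanded when the call began, along the tool's axes at that moment; what a row does not reach only later rows make up. A row lasts 1/12 s, in which the tool goes at most 41.7 mm and 7.16 degrees, less where a joint would pass 70% of its speed; a pose out of reach is approached as far as the arm can. A call with a gripper value outside its range is refused whole. The fingers move at their own pace and stop on an object; the grip force is fixed at half the most. Time passes only in rows, so rows that repeat a pose let the fingers close. It gives the time, the measured TCP pose, the force, the opening and the grip force at its end, in the units of the state.
- ctrl.get_obs(): the state, without advancing time (a new reading comes with each control period).
- ctrl.snapshot(name): name is "side" or "top"; returns a dict with "color" (420x560x3 uint8, blue, green, red), "camera_matrix" (3x3 intrinsics, pixels), "k1" (the pictures are not rectified: a ray, as slopes to the right and down, at radius r is drawn at 1 + k1 r^2 times it, then the intrinsics apply), "cam_to_world" (4x4, takes a point from camera to world coordinates). Camera axes: x right, y up, looking along -z (the intrinsics and any distortion apply to the point x, -y, -z); pixel columns grow to the right and rows downward; lengths in m; the calibration is good to about 2 mm. A picture is of the moment at which its call begins. There is no depth.
- ctrl.close_job(): hands the job in; it is judged then, once.
The state is a dict: "clock": time; "joint_pos": joint angles; "qvel": joint speeds; "tau": joint torques, N m; "tool_pos": TCP position; "orientation": TCP orientation; "force": force on the tool from outside, world axes, zero at the start; "moment": the same for the moment, N m; "opening": finger opening in m; "gripper_force": force on a finger pad.
Only numpy, scipy, OpenCV 4.12 (cv2) and the standard library are available. Lean on these libraries where they do the work, as an engineer would, in place of code of your own. Each camera call takes 0.05 s, during which the arm holds its last target. There are 200 camera calls.

## Task

A new film roll stands on its stand but its core cap is still standing proud: first press the cap straight down until it is fully home in the core. Then turn the reset knob on the length counter's sloping dial anticlockwise, back to its zero stop, and let go of it. Leave the other things on the bench where they are.

Things in the scene. Friction and masses are not known exactly. Their poses are not given: they have to be found in the camera images.
- film_stand: fixed stand, 130 mm square base plate 12 mm thick, carrying an upright white film roll 100 mm across whose cardboard core ends 138 mm above the bench; the core cap is on top. Origin: centre of the plate's underside, z up. It stands left or right of the counter
- core_cap (a joint): how far the core cap stands proud of the core, m: 0 = flange fully home on the core, up to 0.016. It slides straight up and down, stiffly (about 6 N), and stays where it is left
- cap_top (a point): centre of the top of the core cap's round grey boss (38 mm across, 24 mm tall, above a flange 72 mm across and 8 mm thick); moves with the cap, 170 mm above the bench when home
- counter: fixed grey length counter, 176 x 166 mm base, 141 mm tall at the back; a rubber measuring wheel sticks out of its -y side to 97 mm from the middle. Its top front slopes at 32 degrees from level, down towards its own -x side (roughly towards the robot), and carries a white dial 108 mm across. Origin: centre of the underside, z up, x from front to back
- reset_knob (a joint): angle of the reset knob, rad: 0 = at the zero stop (pointer at 12 o'clock, the upper end of the slope), growing clockwise as seen facing the dial; so turn it anticlockwise to return. It turns with light friction (0.06 N m), stays where it is left, and cannot go below 0
- knob_grip (a point): on the knob's axis, 30 mm above the dial's sloping panel, at the height to grip. The knob is a black bar 46 mm long, 14 mm wide, standing from 12 to 40 mm above the panel on a round skirt 42 mm across; x axis along the bar towards its pointer, z axis out of the dial along the turning axis (32 degrees from vertical). The pointer is flat and reaches 46 mm from the axis; the point turns with the knob
- zero_mark (a point): the long zero mark on the dial, 42 mm from the knob's axis at 12 o'clock; a steel stop pin 11 mm high stands just anticlockwise of it
- tape_roll: roll of paper tape lying flat between the counter and the film roll, 100 mm across, 48 mm tall; origin centre of underside
- carton: small closed carton 60 x 90 x 40 mm nearest the robot; origin centre of underside
- screwdriver: screwdriver lying flat, on the robot's left; origin under its middle
- wrench: wrench lying flat, on the robot's right; origin under its middle
- spray_can: spray can 60 mm across, 190 mm tall, at the back middle; origin centre of underside
- glue_jar: jar 64 mm across, 90 mm tall, at the back right; origin centre of underside
- parts_cup: open cup 70 mm across, 80 mm tall, at the back left; origin centre of underside
Things that resemble listed ones, but are neither listed nor needed, are in the scene too. What is shaped like the film_stand but yellow is not meant.

How it is judged (in metres and radians):
On the way, in this order (a step that is already met when the one before it is completed fails the run):
1. the core cap is pressed fully home (within 2.5 mm) (value of joint core_cap below 0.0025 m), for 0.2 s.
2. the reset knob is back at its zero stop (within 0.08 rad) (value of joint reset_knob below 0.08 rad), for 0.2 s.
At the end, for the whole second after the job is handed in: the core cap is home within 2.5 mm and the reset knob is within 0.08 rad of its zero stop (value of joint core_cap below 0.0025 m and value of joint reset_knob below 0.08 rad); the robot touches nothing.
It fails at once if any of the other things on the bench is pushed more than 30 mm (distance of any of tape_roll, carton, screwdriver, wrench, spray_can, glue_jar, parts_cup from where it was at the start of the episode above 0.03 m).
It fails at once if the spray can, jar, cup or tape roll is tipped over (angle between any of tape_roll, spray_can, glue_jar, parts_cup's own z axis and vertical above 0.5 rad).
It also fails if it takes over 64 s, if anything falls off the work surface, if the arm or the gripper's body presses on something with over 40 N, if the wrist force passes 120 N, or if a joint passes its speed limit or range.

## Working session

There is one attempt and no reset: what is moved stays moved. The work goes in short steps, Python scripts to look and compute and a tool call to move; the robot and the scene stay as the last step left them, time stands still between calls to the robot, and variables do not carry over. Pictures are saved under pics/ and viewed, at most 10 in all, crops included, and the job is handed in when it is done.

Besides the shell and the picture viewer there is one more tool, called by a JSON object that holds its "op" and its "data". move_arm: Moves the arm, as the interface text tells. Its arguments: {"type":"object","properties":{"motion":{"type":"array"}},"required":["motion"]}

```bash
mkdir -p pics
cat > h.py <<'E'
import numpy as np, cv2, pickle
from scipy.spatial.transform import Rotation as R
def load(n): return pickle.load(open(f'pics/{n}.pkl','rb'))
def take(ctrl,cam,n):
    s=ctrl.snapshot(cam); s={k:(np.array(v) if not np.isscalar(v) else v) for k,v in s.items()}
    pickle.dump(s,open(f'pics/{n}.pkl','wb')); return s
def crop(s,n,u0,v0,w,h,f): cv2.imwrite(f'pics/{n}.png',cv2.resize(s['color'][v0:v0+h,u0:u0+w],None,fx=f,fy=f,interpolation=cv2.INTER_CUBIC))
def ray(s,u,v):
    K=s['camera_matrix'];d=np.array([(u-K[0,2])/K[0,0],(v-K[1,2])/K[1,1]]);p=d.copy()
    for _ in range(30): p=d/(1+s['k1']*(p@p))
    T=s['cam_to_world'];r=T[:3,:3]@np.array([p[0],-p[1],-1]);return T[:3,3],r
def at_z(s,u,v,z):
    o,r=ray(s,u,v);return o+r*(z-o[2])/r[2]
def proj(s,P):
    T=s['cam_to_world'];c=T[:3,:3].T@(np.array(P)-T[:3,3]);p=np.array([c[0],-c[1]])/-c[2]
    p=p*(1+s['k1']*(p@p));K=s['camera_matrix'];return np.array([K[0,0]*p[0]+K[0,2],K[1,1]*p[1]+K[1,2]])
def tri(s1,a,s2,b):
    o1,r1=ray(s1,*a);o2,r2=ray(s2,*b);t=np.linalg.lstsq(np.c_[r1,-r2],o2-o1,rcond=None)[0]
    p,q=o1+t[0]*r1,o2+t[1]*r2;return (p+q)/2,np.linalg.norm(p-q)
E
python3 - <<'E'
from plant import ctrl
from h import *
for c in('top','side'):
    s=take(ctrl,c,c+'0');cv2.imwrite(f'pics/{c}0.png',s['color']);print(c,s['k1'],s['camera_matrix'].round(1).tolist(),s['cam_to_world'].round(3).tolist())
print(ctrl.get_obs())
E
```

```text
top -0.007215649124547094 [[415.2, 0.0, 281.6], [0.0, 415.2, 216.2], [0.0, 0.0, 1.0]] [[0.006, 0.997, -0.073, 0.387], [-1.0, 0.007, 0.013, 0.009], [0.014, 0.073, 0.997, 1.131], [0.0, 0.0, 0.0, 1.0]]
side 0.031153793258818875 [[444.0, 0.0, 285.1], [0.0, 444.0, 213.7], [0.0, 0.0, 1.0]] [[-0.936, 0.251, -0.246, 0.184], [-0.351, -0.663, 0.661, 0.794], [0.002, 0.706, 0.709, 0.97], [0.0, 0.0, 0.0, 1.0]]
{'clock': 0.1, 'joint_pos': array([-5.99836664e+01,  2.05871129e+01,  6.38449346e-01, -1.81951466e-02,
       -7.01363648e+01, -1.65075323e+01]), 'qvel': array([ 0.00521004, -0.08165822,  0.12784079,  0.01188506,  0.00634393,
        0.04168598]), 'tau': array([-1.55753703e-03, -5.84164560e+01,  2.93747234e+01,  7.01548398e+00,
        1.01485665e-02, -5.25106759e-05]), 'tool_pos': array([ 0.15756173, -0.65592166,  0.24471302]), 'orientation': array([ 1.79913616e+02, -7.76186808e-03, -1.66497388e+02]), 'force': array([-0.45412705,  0.50755392, -0.14085376]), 'moment': array([ 0.01143223, -0.02109745, -0.00962462]), 'gripper_force': 0.0, 'opening': 0.08754920130881598}
```

View pics/top0.png

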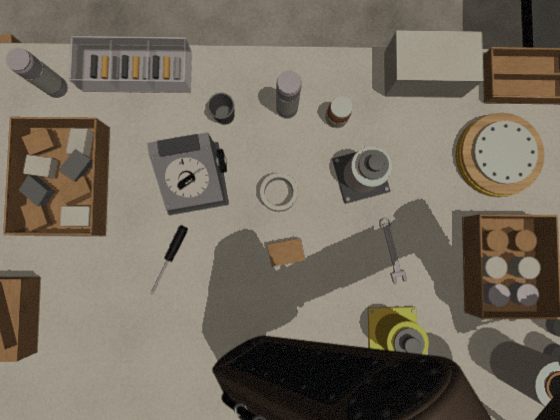

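View pics/side0.png

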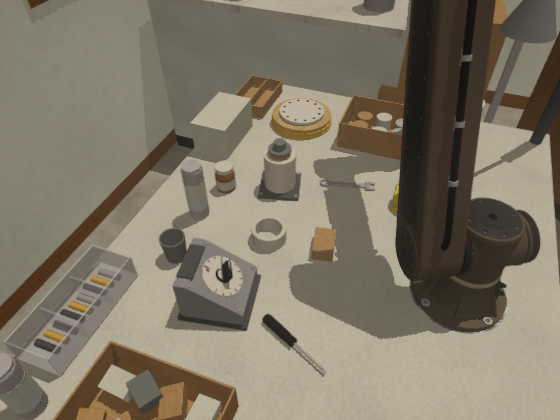

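The top view shows a grey counter with a white dial at (187,176). Two objects are shaped like the film stand: one at (370,168) with a dark plate and white roll, and one at (405,340) in yellow. The dark and white one fits the description, since yellow is excluded. I'll confirm it in one enlarged crop that also covers the dial and the side views.

Run:
```python
from h import *
t=load('top0');s=load('side0')
def c(s,u,v,w,h,f): return cv2.resize(s['color'][v:v+h,u:u+w],None,fx=f,fy=f,interpolation=cv2.INTER_CUBIC)
a=np.hstack([c(t,140,125,100,75+0,4),c(t,325,125,100,75,4)])
b=np.hstack([c(s,170,235,100,75,4),c(s,245,130,100,75,4)])
cv2.imwrite('pics/z1.png',np.vstack([a,b]))
```

```text
(no output)
```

View pics/z1.png

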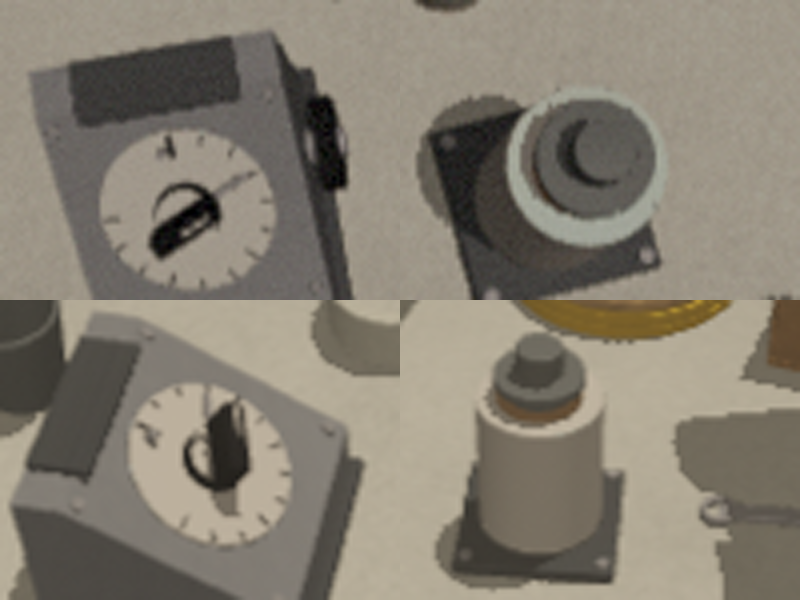

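The upper right and lower right crops show a dark plate, white roll, brown core and grey cap, with the cap standing proud, so this is the stand meant. On the dial the pointer is about 83° clockwise of the zero mark. In the top crop the dial centre is (188,209), the pointer tip (255,175) and the mark (165,145).

```bash
cat > m.py <<'E'
from h import *
from scipy.optimize import least_squares
t=load('top0');s=load('side0')
T1=lambda x,y:((x+.5)/4-.5+140,(y+.5)/4-.5+125); T2=lambda x,y:((x-400+.5)/4-.5+325,(y+.5)/4-.5+125)
S1=lambda x,y:((x+.5)/4-.5+170,(y-300+.5)/4-.5+235); S2=lambda x,y:((x-400+.5)/4-.5+245,(y-300+.5)/4-.5+130)
def frame(yaw):
    c,n=np.cos(yaw),np.sin(yaw);a=np.radians(32)
    up=np.array([c*np.cos(a),n*np.cos(a),np.sin(a)]);z=np.array([-c*np.sin(a),-n*np.sin(a),np.cos(a)]);return up,np.cross(z,up),z
def circ(p,ang=np.linspace(0,2*np.pi,90),r=.054):
    up,l,z=frame(p[3]);return [np.array(p[:3])+r*(np.cos(a)*up-np.sin(a)*l) for a in ang]  # clockwise
ext=np.array([*T1(99,129),*T1(276,290),*S1(127,381),*S1(292,547)])
def f(p):
    o=[]
    for c in(t,s):
        q=np.array([proj(c,P) for P in circ(p)]);o+=[*q.min(0),*q.max(0)]
    m=[]
    for c,px in((t,T1(165,143)),(s,S1(148,435))): m+=list((proj(c,circ(p,[0],.042)[0])-px)*.7)
    return np.r_[np.array(o)-ext,m]
p0=at_z(t,*T1(188,209),.1)
dial=least_squares(f,[*p0,.2]).x
E
python3 - <<'E'
from m import *
print(dial,np.degrees(dial[3]),f(dial).round(2))
up,l,z=frame(dial[3])
for c,px in((t,T1(255,175)),(s,S1(207,385))):
    o,r=ray(c,*px);P=o+r*((dial[:3]-o)@z)/(r@z)-dial[:3];print('pointer cw deg',np.degrees(np.arctan2(-(P@l),P@up)),np.linalg.norm(P))
print('grip',dial[:3]+.03*z, 'R', np.hypot(*dial[:2]))
P,e=tri(t,T2(607,152),s,S2(540,349));print('cap',P,e)
for px in((431,133),(660,265)):print('plate',at_z(t,*T2(*px),.012))
for px in((460,300),): pass
for z_ in(.17,.186):print(at_z(t,*T2(607,152),z_),at_z(s,*S2(540,349),z_))
# other corners via side
for px in((455,571),(612,580),(622,472)):print('plateS',at_z(s,*S2(*px),.012))
E
```

```text
[0.55635456 0.23391586 0.10027963 0.21513469] 12.326309525975454 [-0.07  0.25 -0.14  0.3  -0.37  0.61 -0.93 -0.66  0.68  1.26 -0.14 -0.44]
pointer cw deg 71.99890493741384 0.049094714915887405
pointer cw deg 73.17333136824296 0.054213061320653844
grip [0.54082346 0.23052206 0.12572107] R 0.6035288112115585
cap [ 0.5824222  -0.22347857  0.17784917] 0.0011486667489208713
plate [ 0.62914796 -0.14319481  0.012     ]
plate [ 0.53954404 -0.2992706   0.012     ]
[ 0.58460148 -0.22525799  0.17      ] [ 0.5857777  -0.23362434  0.17      ]
[ 0.58130699 -0.22135026  0.186     ] [ 0.57774481 -0.21306488  0.186     ]
plateS [ 0.6219382  -0.13786534  0.012     ]
plateS [ 0.50247772 -0.17196462  0.012     ]
plateS [ 0.53854916 -0.29936111  0.012     ]
```

```bash
cat >> h.py <<'E'
def rel(o,P,Rt=None):
    R0=R.from_euler('xyz',o['orientation'],degrees=True);Rt=R0 if Rt is None else Rt
    print('shift mm',(R0.inv().apply(np.array(P)-o['tool_pos'])*1000).round(1),'rotvec',np.degrees((R0.inv()*Rt).as_rotvec()).round(2))
E
python3 - <<'E'
from m import *
from plant import ctrl
up,l,z=frame(dial[3])
def g(q):
    P=circ([*(dial[:3]+q[1]*z),dial[3]],[q[0]],.046)[0];return np.r_[proj(t,P)-T1(255,175),proj(s,P)-S1(207,385)]
q=least_squares(g,[1.3,.01],x_scale=[1,.01]);print(np.degrees(q.x[0]),q.x[1],q.fun)
for n,px,h in(('spray',(288,82),.19),('yellow',(410,345),.17)):print(n,at_z(t,*px,h))
o=ctrl.get_obs();rel(o,[.583,-.222,.245],R.from_euler('xyz',[180,0,o['orientation'][2]],degrees=True))
E
```

```text
68.90828212312658 0.008010944886014325 [-1.79426849  0.9450134   0.21078378  1.07411357]
spray [ 0.76870923 -0.01590989  0.19      ]
yellow [ 0.16422681 -0.29807816  0.17      ]
shift mm [-5.150e+02  3.226e+02  1.000e-01] rotvec [ 0.09 -0.01 -0.  ]
```

{"op": "move_arm", "data": {"motion": [[[-25,16,0],[0,0,0],1],[[-55,34,0],[0,0,0],1],[[-85,53,0],[0,0,0],1],[[-115,72,0],[0,0,0],1],[[-145,91,0],[0,0,0],1],[[-175,110,0],[0,0,0],1],[[-205,128,0],[0,0,0],1],[[-235,147,0],[0,0,0],1],[[-260,163,0],[0,0,0],1],[[-275,172,0],[0,0,0],1]]}}

```text
clock: 0.93
tool_pos: [0.3865, -0.4225, 0.2454]
orientation: [180.0, 0.0, -166.4]
force: [-0.2, -0.2, 0.1]
opening: 0.0264
gripper_force: 0.0
```

{"op": "move_arm", "data": {"motion": [[[-25,16,0],[0,0,0],1],[[-55,35,0],[0,0,0],1],[[-85,53,0],[0,0,0],1],[[-115,72,0],[0,0,0],1],[[-145,91,0],[0,0,0],1],[[-175,110,0],[0,0,0],1],[[-205,128,0],[0,0,0],1],[[-228,143,0],[0,0,0],1],[[-240,150,0],[0,0,0],1],[[-240,150,0],[0,0,0],1]]}}

```text
clock: 1.77
tool_pos: [0.5848, -0.2208, 0.2446]
orientation: [180.0, -0.0, -166.3]
force: [0.3, -0.3, -0.6]
opening: 0.0004
gripper_force: 0.0
```

Run:
```python
from h import *
from plant import ctrl
o=ctrl.get_obs();print(o['joint_pos'],o['tool_pos'],o['orientation'],o['force'],o['opening']);rel(o,[.583,-.222,.189])
a=take(ctrl,'top','top1');b=take(ctrl,'side','side1')
c=lambda s,u,v:cv2.resize(s['color'][v:v+100,u:u+100],None,fx=4,fy=4,interpolation=cv2.INTER_CUBIC)
cv2.imwrite('pics/z2.png',np.hstack([c(a,325,110),c(b,230,90)]))
```

```text
[-2.82138565e+00  1.59625224e+01 -6.01171674e+00 -1.26545540e-02
 -6.80813600e+01 -7.35083761e+01] [ 0.58484284 -0.22078152  0.24464893] [ 1.79972964e+02 -4.99810160e-02 -1.66334479e+02] [ 0.26825724 -0.25334273 -0.63516593] 0.00036436267816048715
shift mm [ 2.  -0.8 55.7] rotvec [0. 0. 0.]
```

View pics/z2.png

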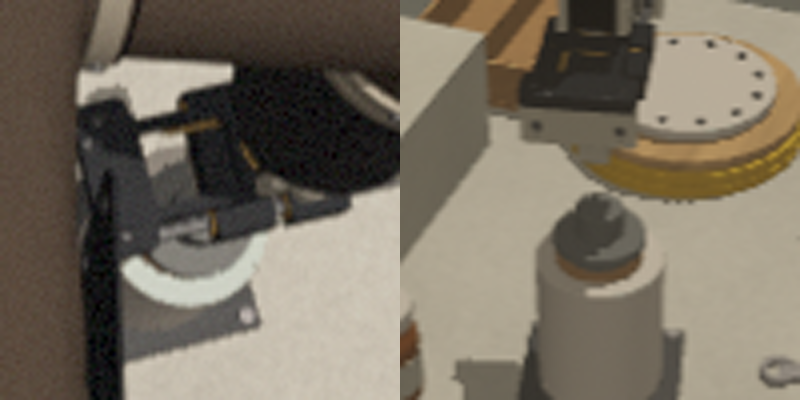

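The fingers are closed and hang centred just above the boss, with the tips at about (590,150) and the boss top at (600,210) in the side crop. Now I'll press down.

{"op": "move_arm", "data": {"motion": [[[2,-1,15],[0,0,0],1],[[2,-1,28],[0,0,0],1],[[2,-1,36],[0,0,0],1],[[2,-1,40],[0,0,0],1],[[2,-1,44],[0,0,0],1],[[2,-1,47],[0,0,0],1],[[2,-1,50],[0,0,0],1],[[2,-1,52],[0,0,0],1],[[2,-1,53],[0,0,0],1],[[2,-1,53],[0,0,0],1]]}}

```text
clock: 2.7
tool_pos: [0.5813, -0.2249, 0.1935]
orientation: [-179.9, 0.0, -166.5]
force: [-2.2, -1.6, 3.5]
opening: 0.0005
gripper_force: 1.8
```

{"op": "move_arm", "data": {"motion": [[[0,0,1],[0,0,0],1],[[0,0,2],[0,0,0],1],[[0,0,3],[0,0,0],1],[[0,0,3.5],[0,0,0],1],[[0,0,4],[0,0,0],1],[[0,0,4],[0,0,0],1]]}}

```text
clock: 3.2
tool_pos: [0.5814, -0.2249, 0.1895]
orientation: [-179.9, 0.0, -166.5]
force: [-2.3, -0.4, 5.2]
opening: 0.0004
gripper_force: 2.4
```

{"op": "move_arm", "data": {"motion": [[[0,0,1],[0,0,0],1],[[0,0,2],[0,0,0],1],[[0,0,2],[0,0,0],1]]}}

```text
clock: 3.45
tool_pos: [0.5815, -0.225, 0.1892]
orientation: [-179.9, 0.1, -166.5]
force: [-7.1, 1.3, 14.0]
opening: 0.0003
gripper_force: 7.4
```

{"op": "move_arm", "data": {"motion": [[[0,0,1.5],[0,0,0],1],[[0,0,3],[0,0,0],1],[[0,0,3],[0,0,0],1],[[0,0,3],[0,0,0],1]]}}

```text
clock: 3.78
tool_pos: [0.5816, -0.2251, 0.189]
orientation: [-179.8, 0.1, -166.4]
force: [-13.3, 4.4, 31.9]
opening: 0.0003
gripper_force: 15.7
```

The cap has bottomed: the tips are at 170 mm and the force climbs with no further travel. I'll retreat upward.

{"op": "move_arm", "data": {"motion": [[[0,0,-5],[0,0,0],1],[[0,0,-20],[0,0,0],1],[[0,0,-45],[0,0,0],1],[[0,0,-75],[0,0,0],1],[[0,0,-95],[0,0,0],1],[[0,0,-105],[0,0,0],1],[[0,0,-105],[0,0,0],1]]}}

```text
clock: 4.37
tool_pos: [0.5827, -0.2246, 0.2915]
orientation: [-179.9, 0.3, -166.5]
force: [0.3, 0.2, 0.5]
opening: 0.0004
gripper_force: 0.0
```

Run:
```python
from m import *
from plant import ctrl
up,l,z=frame(dial[3])
a=np.radians(70);x=np.cos(a)*up-np.sin(a)*l
Rt=R.from_matrix(np.c_[x,np.cross(-z,x),-z]);print(Rt.as_euler('xyz',degrees=True))
o=ctrl.get_obs();print(o['joint_pos'],o['tool_pos'])
rel(o,dial[:3]+.034*z+.09*z,Rt)
b=take(ctrl,'side','side2');crop(b,'z3',230,110,100,100,4)
# pure-z part: keep tool down, yaw -61
rel(o,[.5,.15,.30],R.from_euler('xyz',[180,0,-58],degrees=True))
```

```text
[-149.57917818  -10.44217306  -60.52010275]
[-3.17225716e+00  1.42224894e+01 -2.26061705e+00  2.78878049e-02
 -7.32234149e+01 -7.33122381e+01] [ 0.58268539 -0.22455606  0.29147517]
shift mm [-15.5 453.5  85.2] rotvec [  30.39  -20.95 -105.6 ]
shift mm [ -7.2 383.5  -9.2] rotvec [-3.3000e-01  8.0000e-02 -1.0848e+02]
```

View pics/z3.png

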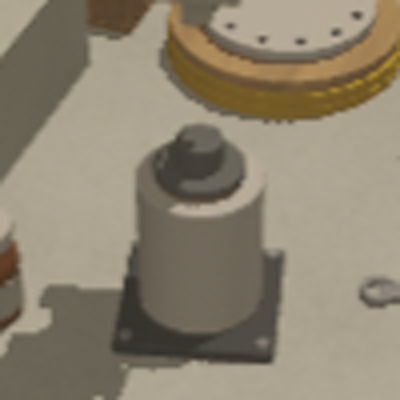

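The cap flange now sits flush on the core at (200,170) in the crop, with no brown gap showing. Next I'll go to the counter.

{"op": "move_arm", "data": {"motion": [[[0,25,-3],[0,0,-5],0.8],[[-1,60,-5],[0,0,-12],0.5],[[-2,98,-8],[0,0,-19],0],[[-3,136,-10],[0,0,-26],0],[[-4,174,-10],[0,0,-33],0],[[-5,212,-10],[0,0,-40],0],[[-6,250,-10],[0,0,-47],0],[[-6,288,-10],[0,0,-54],0],[[-7,325,-10],[0,0,-61],0],[[-7,350,-10],[0,0,-66],0]]}}

```text
clock: 5.25
tool_pos: [0.505, 0.12, 0.2968]
orientation: [179.9, -0.0, -100.1]
force: [0.9, -0.3, -0.2]
opening: 0.0616
gripper_force: 0.0
```

```bash
cat > k.py <<'E'
from m import *
from plant import ctrl
up,l,z=frame(dial[3])
def Rk(deg):
    a=np.radians(deg);x=np.cos(a)*up-np.sin(a)*l;return R.from_matrix(np.c_[x,np.cross(-z,x),-z])
E
python3 - <<'E'
from k import *
o=ctrl.get_obs();print(o['joint_pos'],o['tool_pos'],o['orientation'])
rel(o,dial[:3]+.124*z,Rk(70))
E
```

```text
[ 3.50148751e+01  4.02550960e+00 -1.39294872e+01 -5.11948746e-02
 -7.21579418e+01 -4.50554308e+01] [0.50504186 0.12001537 0.29679867] [ 1.79885742e+02 -4.55376193e-02 -1.00056244e+02]
shift mm [-96.2  29.9  91.3] rotvec [ 32.84  -0.68 -41.25]
```

{"op": "move_arm", "data": {"motion": [[[-8,3,0],[3,0,-4],0],[[-18,6,5],[6.5,0,-8],0],[[-30,10,15],[10,0,-12.5],0],[[-42,14,28],[14,0,-17],0],[[-55,18,42],[18,0,-22],0],[[-68,22,56],[22,0,-27],0],[[-80,25,70],[26,0,-32],0],[[-90,28,82],[30,-0.5,-37],0],[[-96,30,91],[32.8,-0.7,-41.2],0],[[-96,30,91],[32.8,-0.7,-41.2],0]]}}

```text
clock: 6.08
tool_pos: [0.5004, 0.2247, 0.2201]
orientation: [-150.3, -10.2, -60.3]
force: [-3.3, -0.2, -3.2]
opening: 0.0879
gripper_force: 0.0
```

Run:
```python
from k import *
o=ctrl.get_obs();print(o['joint_pos'],o['tool_pos'],o['orientation'],o['opening'])
rel(o,dial[:3]+.034*z,Rk(70))
a=take(ctrl,'top','top3');b=take(ctrl,'side','side3')
c=lambda s,u,v:cv2.resize(s['color'][v:v+100,u:u+100],None,fx=4,fy=4,interpolation=cv2.INTER_CUBIC)
cv2.imwrite('pics/z4.png',np.hstack([c(a,140,120),c(b,170,205)]))
```

```text
[ 45.56126465  -5.34010948 -58.27648139  59.17351571 -19.255108
 -66.87554978] [0.50035351 0.22465461 0.22007423] [-150.33300712  -10.20207453  -60.28225133] 0.08788706232542567
shift mm [-2.  14.3 97.8] rotvec [0.71 0.32 0.08]
```

View pics/z4.png

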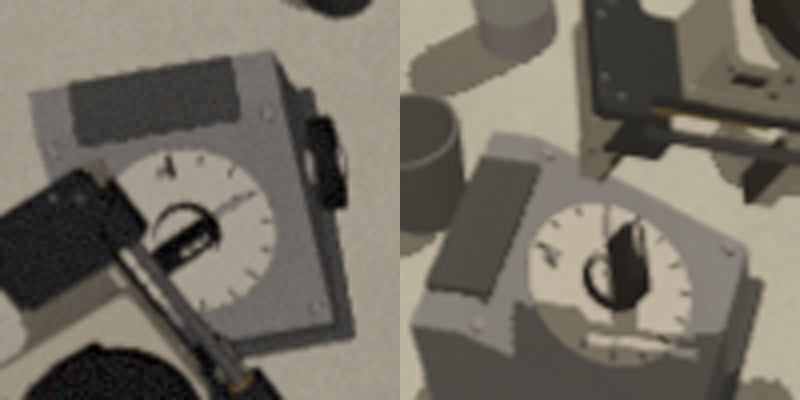

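The open jaws straddle the bar, which is at (185,235) in the top crop. The pose is slightly short because joint 3 is at its limit. Descending along the axis should free it, so I'll check as I go down.

{"op": "move_arm", "data": {"motion": [[[0,2,8],[0,0,0],0],[[0,5,18],[0,0,0],0],[[0,8,28],[0,0,0],0],[[0,12,40],[0,0,0],0],[[-1,14,48],[0.5,0,0],0],[[-1,14,50],[0.5,0,0],0],[[-1,14,50],[0.5,0,0],0]]}}

```text
clock: 6.77
tool_pos: [0.5256, 0.2246, 0.1879]
orientation: [-152.2, -9.8, -60.7]
force: [0.5, 0.1, -0.4]
opening: 0.0876
gripper_force: 0.0
```

Run:
```python
from k import *
o=ctrl.get_obs();print(o['joint_pos'],o['tool_pos'],o['orientation'],o['force'])
rel(o,dial[:3]+.034*z,Rk(70))
```

```text
[ 38.52991852  -0.16739336 -58.2753161   68.1325839  -13.94294134
 -71.27858509] [0.5255853  0.2245649  0.18793729] [-152.17224108   -9.80259999  -60.71666855] [ 0.5165602   0.09628076 -0.41101871]
shift mm [-8.4 14.7 58.1] rotvec [ 2.63  0.46 -0.48]
```

Joint 3 is still at its limit. I'll fit a small kinematic model to the logged poses and look for a feasible configuration.

```bash
cat > kin.py <<'E'
from h import *
from scipy.optimize import least_squares
D=[([-59.98366,20.58711,.63845,-.0182,-70.13636,-16.50753],[.15756,-.65592,.24471],[179.9136,-.00776,-166.4974]),
([-2.82139,15.96252,-6.01172,-.01265,-68.08136,-73.50838],[.58484,-.22078,.24465],[179.973,-.05,-166.3345]),
([-3.17226,14.22249,-2.26062,.02789,-73.22341,-73.31224],[.58269,-.22456,.29148],[-179.9,.3,-166.5]),
([35.01488,4.02551,-13.92949,-.05119,-72.15794,-45.05543],[.50504,.12002,.2968],[179.8857,-.0455,-100.0562]),
([45.56126,-5.34011,-58.27648,59.17352,-19.25511,-66.87555],[.50035,.22465,.22007],[-150.333,-10.202,-60.28225]),
([38.52992,-.16739,-58.27532,68.13258,-13.94294,-71.27859],[.52559,.22456,.18794],[-152.17224,-9.8026,-60.71667])]
E=lambda a,t:R.from_euler(a,t,degrees=True)
def fk(q,k,s4,s6):
    a1,y1,h,L1,L2,e,y2,d,c,r6=k
    R1=E('z',q[0]);R2=R1*E('y',q[1]);R3=R2*E('y',-q[2]);R4=R3*E('x',s4*q[3]);R5=R4*E('y',-q[4])
    p=R1.apply([a1,y1,h])+R2.apply([0,0,L1])+R3.apply([L2,0,e])+R4.apply([0,y2,0])+R5.apply([d,0,c])
    Rt=R5*E('x',s6*q[5]+r6)*R.from_matrix(np.array([[0,0,1],[0,1,0],[-1,0,0]]).astype(float))
    return p,Rt
def res(k,s4,s6):
    o=[]
    for q,p,a in D:
        P,Rt=fk(q,k,s4,s6);o+=[*(P-p)*1000,*(Rt.inv()*E('xyz',a)).as_rotvec()*200]
    return np.array(o)
best=None
for s4 in(1,-1):
  for s6 in(1,-1):
    for r0 in(0,90,180,-90):
      f=least_squares(res,[.05,-.1,.4,.4,.4,0.02,-.1,.2,0,r0],args=(s4,s6),x_scale=[.1]*9+[30])
      if best is None or f.cost<best[0]: best=(f.cost,f.x,s4,s6)
K=best[1:]
E
python3 -c "
from kin import *
print(best[0],best[1].round(4),best[2:]);print(res(*K).round(1).reshape(-1,6))"
```

```text
0.007784036362972097 [ 0.0000e+00  1.0000e-04  1.9880e-01  6.0160e-01  4.6370e-01 -0.0000e+00
 -1.9190e-01  3.5900e-01 -1.0000e-04 -8.9996e+01] (-1, -1)
[[ 0.  -0.   0.  -0.   0.  -0. ]
 [ 0.  -0.  -0.   0.   0.  -0. ]
 [-0.   0.  -0.  -0.  -0.1  0.1]
 [ 0.  -0.   0.  -0.  -0.  -0. ]
 [-0.  -0.   0.   0.  -0.  -0. ]
 [ 0.   0.  -0.   0.   0.  -0. ]]
```

The fit is essentially exact, with a wrist offset of 192 mm. Now I'll search the inverse kinematics within the joint limits.

```bash
cat > ik.py <<'E'
from kin import *
from k import dial,up,l,z,Rk
lo=np.array([-176.03,-82.01,-58.28,-173.87,-174.79,-173.66])+1;hi=np.array([176.03,121.73,71.71,95.51,-.11,173.66])-1
def ik(P,Rt,q0):
    def r(q):
        p,A=fk(q,*K);return np.r_[(p-P)*1000,(A.inv()*Rt).as_rotvec()*200]
    f=least_squares(r,np.clip(q0,lo+.01,hi-.01),bounds=(lo,hi),x_scale=30);return f.x,2*f.cost
def sols(P,Rt,n=60):
    g=np.random.default_rng(0);S=[]
    for _ in range(n):
        q,c=ik(P,Rt,g.uniform([-60,-60,-57,-172,-120,-170],[120,60,70,94,-2,170]))
        if c<.5 and not any(np.abs(q-s).max()<3 for s in S): S.append(q)
    return S
E
python3 - <<'E'
from ik import *
np.set_printoptions(suppress=True,precision=1)
for hgt,ang in((.034,70),(.034,-110),(.034,0),(.034,-180),(.124,70)):
    print(hgt,ang,*sols(dial[:3]+hgt*z,Rk(ang),40),sep='\n ')
E
```

```text
0.034
 70
0.034
 -110
0.034
 0
0.034
 -180
0.124
 70
```

Run:
```python
from ik import *
np.set_printoptions(suppress=True,precision=1)
p,A=fk(D[3][0],*K);print('selftest',*sols(p,A,15))
g=np.random.default_rng(1)
for tilt in(32,28,24,20,10,0):
  for ang in(70,0):
    a=np.radians(32-tilt);n=l  # rotate tool about panel-left axis toward vertical
    best=None
    for s in(1,):
      Rt=R.from_rotvec(n*a)*Rk(ang)
      for _ in range(25):
        q,c=ik(dial[:3]+.034*z,Rt,g.uniform([-60,-60,-57,-172,-120,-170],[120,60,70,94,-2,170]))
        if best is None or c<best[1]: best=(q,c)
    p,B=fk(best[0],*K);print(tilt,ang,best[0],'cost',round(best[1],2),'toolz',B.as_matrix()[:,2],'poserr mm',(p-dial[:3]-.034*z)*1000)
```

```text
selftest [ 35.    4.  -13.9  -0.1 -72.2 -45.1]
32 70 [ 33.9   6.8 -57.3  75.8 -10.4 -75.4] cost 642.04 toolz [ 0.4  0.1 -0.9] poserr mm [5.  2.9 7.2]
32 0 [ 33.9   6.8 -57.3  75.8 -10.4  -5.4] cost 642.04 toolz [ 0.4  0.1 -0.9] poserr mm [5.  2.9 7.2]
28 70 [ 34.5   6.9 -57.3  72.8  -9.9 -72.9] cost 154.75 toolz [ 0.4  0.1 -0.9] poserr mm [2.2 1.2 3.6]
28 0 [ 34.5   6.9 -57.3  72.8  -9.9  -2.9] cost 154.75 toolz [ 0.4  0.1 -0.9] poserr mm [2.2 1.2 3.6]
24 70 [ 35.9   7.1 -56.9  68.1 -10.1 -69.6] cost 0.0 toolz [ 0.4  0.1 -0.9] poserr mm [-0.  0.  0.]
24 0 [ 35.9   7.1 -56.9  68.1 -10.1   0.4] cost 0.0 toolz [ 0.4  0.1 -0.9] poserr mm [-0.  0.  0.]
20 70 [ 46.    8.8 -47.5  33.7 -20.  -44.1] cost 0.0 toolz [ 0.3  0.1 -0.9] poserr mm [-0. -0.  0.]
20 0 [ 46.    8.8 -47.5  33.7 -20.   25.9] cost 0.0 toolz [ 0.3  0.1 -0.9] poserr mm [-0.  0. -0.]
10 70 [ 45.6  13.1 -31.1   9.  -37.7 -19.9] cost 0.0 toolz [ 0.2  0.  -1. ] poserr mm [-0.  0.  0.]
10 0 [ 45.6  13.1 -31.1   9.  -37.7  50.1] cost 0.0 toolz [ 0.2  0.  -1. ] poserr mm [-0. -0.  0.]
0 70 [ 42.2  18.  -19.6  -0.  -52.4  -9.9] cost 0.0 toolz [-0.  0. -1.] poserr mm [-0. -0. -0.]
0 0 [ 42.2  18.  -19.6  -0.  -52.4  60.1] cost 0.0 toolz [-0.  0. -1.] poserr mm [-0. -0. -0.]
```

Run:
```python
from ik import *
np.set_printoptions(suppress=True,precision=1)
P=dial[:3]+.034*z;g=np.random.default_rng(2)
def bestik(Rt,n=8,q0=None):
    b=None
    for q in ([q0] if q0 is not None else [])+[[46,9,-47,34,-20,-44],[36,7,-57,68,-10,-70],[46,9,-50,-34,-20,0],[30,9,-50,-100,-20,0]]:
        x,c=ik(P,Rt,np.array(q,float))
        if b is None or c<b[1]: b=(x,c)
    return b
# world lean directions: tool axis deviates from -z by m deg toward direction d (deg, cw from up as pad flat?)
print('lean table: rows amount, cols dir(cw from up) in which tool back leans')
for m in(8,12,16,20):
    row=[]
    for d in range(-180,180,30):
        ax=np.cross(z,np.cos(np.radians(d))*up-np.sin(np.radians(d))*l)
        row.append(round(min(bestik(R.from_rotvec(ax*np.radians(m))*Rk(35))[1],9999)))
    print(m,row)
```

```text
lean table: rows amount, cols dir(cw from up) in which tool back leans
8 [943, 1523, 1017, 358, 61, 1, 0, 12, 152, 568, 1338, 1179]
12 [326, 1207, 1138, 213, 0, 0, 0, 0, 5, 212, 731, 672]
16 [55, 1241, 1211, 95, 0, 0, 0, 0, 0, 9, 215, 219]
20 [127, 1625, 1233, 19, 0, 0, 0, 0, 0, 0, 3, 5]
```

A lean of about 17° within the bar's own plane, back towards the pointer, keeps the pads flat and stays reachable through the whole turn. I'll verify that path.

```bash
cat >> ik.py <<'E'
def Rl(ang,m=17):
    b=np.cos(np.radians(ang))*up-np.sin(np.radians(ang))*l
    return R.from_rotvec(np.cross(z,b)*np.radians(m))*Rk(ang)
E
python3 - <<'E'
from ik import *
from plant import ctrl
np.set_printoptions(suppress=True,precision=1)
o=ctrl.get_obs();q=o['joint_pos']
G=dial[:3]+.036*z
for m in(17,20):
  q=o['joint_pos']
  for hb,ang in((.09,70),(.06,70),(.03,70),(0,70),(0,50),(0,30),(0,10),(0,-5),(.03,-5),(.08,-5)):
    Rt=Rl(ang,m);P=G-Rt.as_matrix()[:,2]*hb;q,c=ik(P,Rt,q);print(m,hb,ang,q,round(c,2))
for m in(17,20):
  Rt=Rl(70,m);print(m);rel(o,G-Rt.as_matrix()[:,2]*.06,Rt);print(Rt.inv().apply(z).round(3))
E
```

```text
17 0.09 70 [ 40.   -3.3 -37.9  -6.4 -25.4   1.9] 0.0
17 0.06 70 [ 40.1   0.1 -38.4  -7.2 -21.5   2.7] 0.0
17 0.03 70 [ 40.3   3.7 -38.5  -8.4 -17.9   3.9] 0.0
17 0 70 [ 40.3   7.4 -38.1 -10.1 -14.6   5.7] 0.0
17 0 50 [ 41.2   8.4 -36.1  -4.6 -21.1  18.7] 0.0
17 0 30 [ 43.2   9.5 -35.8   3.2 -25.7  28.9] 0.0
17 0 10 [ 45.7  10.3 -37.1  12.2 -28.7  37.4] 0.0
17 0 -5 [ 47.5  10.8 -39.   19.9 -30.1  43. ] 0.0
17 0.03 -5 [ 48.5   8.1 -37.2  17.8 -34.6  44.6] 0.0
17 0.08 -5 [ 49.9   3.9 -34.   15.5 -42.   46.4] 0.0
20 0.09 70 [ 35.   -1.8 -32.6 -16.4 -30.5  14.8] 0.0
20 0.06 70 [ 35.4   1.4 -32.8 -17.9 -27.   16.1] 0.0
20 0.03 70 [ 35.7   4.8 -32.7 -19.7 -23.9  18. ] 0.0
20 0 70 [ 35.9   8.2 -32.1 -22.  -21.1  20.3] 0.0
20 0 50 [ 38.1   9.4 -31.  -12.9 -26.8  28.9] 0.0
20 0 30 [ 41.1  10.6 -31.1  -3.5 -31.   36.7] 0.0
20 0 10 [ 44.5  11.6 -32.5   6.5 -33.8  43.8] 0.0
20 0 -5 [ 47.1  12.2 -34.6  14.5 -35.1  48.5] 0.0
20 0.03 -5 [ 47.7   9.6 -32.9  13.3 -39.3  49.5] 0.0
20 0.08 -5 [ 48.8   5.8 -29.7  11.8 -46.4  50.5] 0.0
17
shift mm [ 8.7 17.2 -1.3] rotvec [  2.5 -16.5  -0.9]
[-0.3  0.  -1. ]
20
shift mm [11.7 17.2 -0.4] rotvec [  2.5 -19.5  -0.9]
[-0.3 -0.  -0.9]
```

{"op": "move_arm", "data": {"motion": [[[1,2,-4],[0,-3,0],0],[[2,4,-8],[0.5,-6,0],0],[[4,7,-10],[1,-9,0],0],[[6,10,-10],[1.5,-12,-0.5],0],[[8,13,-10],[2,-15,-1],0],[[10,15,-8],[2.5,-17,-1],0],[[11,17,-5],[2.5,-18,-1],0],[[11,17,-5],[2.5,-18,-1],0],[[11,17,-5],[2.5,-18,-1],0],[[11,17,-5],[2.5,-18,-1],0]]}}

```text
clock: 7.6
tool_pos: [0.5166, 0.2071, 0.1883]
orientation: [-149.8, 5.5, -51.2]
force: [1.1, 0.4, 0.3]
opening: 0.0878
gripper_force: 0.0
```

```bash
cat > st.py <<'E'
import sys
from ik import *
from plant import ctrl
np.set_printoptions(suppress=True,precision=2)
ang,h,m=map(float,sys.argv[1:4])
o=ctrl.get_obs();print(o['joint_pos'],o['tool_pos'],o['orientation'],o['force'],o['opening'])
Rt=Rl(ang,m);rel(o,dial[:3]+.036*z-Rt.as_matrix()[:,2]*h,Rt)
E
python3 st.py 70 0 18
```

```text
[ 37.99   0.14 -35.39 -12.49 -24.77   9.3 ] [0.52 0.21 0.19] [-149.83    5.53  -51.19] [1.08 0.38 0.29] 0.08776907034272081
shift mm [ 1.1  2.5 65.3] rotvec [-0.15  0.48  0.06]
```

{"op": "move_arm", "data": {"motion": [[[0,0,5],[0,0,0],0],[[0,1,15],[0,0,0],0],[[1,1.5,25],[0,0.5,0],0],[[1,2,35],[0,0.5,0],0],[[1,2.5,45],[0,0.5,0],0],[[1,2.5,55],[0,0.5,0],0],[[1,2.5,62],[0,0.5,0],0],[[1,2.5,65],[0,0.5,0],0],[[1,2.5,65],[0,0.5,0],0]]}}

```text
clock: 8.35
tool_pos: [0.5373, 0.23, 0.1298]
orientation: [-149.9, 5.1, -51.3]
force: [0.3, 0.1, -0.2]
opening: 0.0878
gripper_force: 0.0
```

```bash
python3 st.py 70 0 18
python3 - <<'E'
from h import *
from plant import ctrl
a=take(ctrl,'top','top4');b=take(ctrl,'side','side4')
c=lambda s,u,v:cv2.resize(s['color'][v:v+100,u:u+100],None,fx=4,fy=4,interpolation=cv2.INTER_CUBIC)
cv2.imwrite('pics/z5.png',np.hstack([c(a,140,120),c(b,170,215)]))
E
```

```text
[ 38.93   7.74 -35.88 -14.93 -16.74  11.59] [0.54 0.23 0.13] [-149.94    5.05  -51.3 ] [ 0.26  0.13 -0.17] 0.08782041442915683
shift mm [ 0.3 -0.7 -0.8] rotvec [-0.05  0.01  0.2 ]
```

View pics/z5.png

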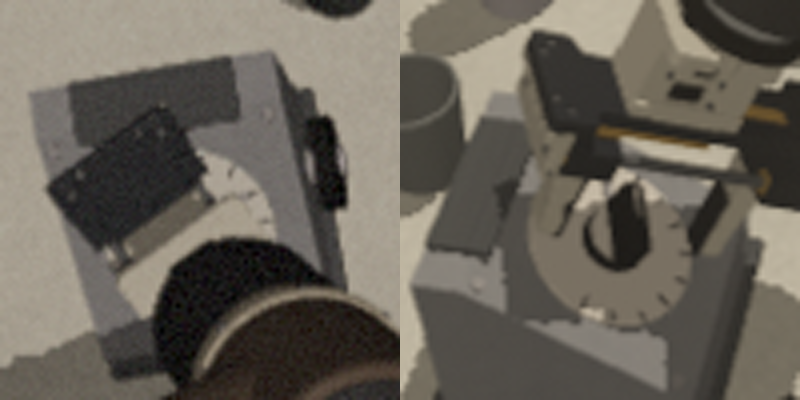

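The bar at (628,225) in the side crop stands between the two open fingers, at (570,200) and (710,215). Closing now.

{"op": "move_arm", "data": {"motion": [[[0,0,0],[0,0,0],0.4],[[0,0,0],[0,0,0],0.8],[[0,0,0],[0,0,0],1],[[0,0,0],[0,0,0],1],[[0,0,0],[0,0,0],1],[[0,0,0],[0,0,0],1],[[0,0,0],[0,0,0],1],[[0,0,0],[0,0,0],1],[[0,0,0],[0,0,0],1],[[0,0,0],[0,0,0],1]]}}

```text
clock: 9.28
tool_pos: [0.5373, 0.2299, 0.1309]
orientation: [-149.8, 5.1, -51.3]
force: [0.1, 0.6, -0.4]
opening: 0.0265
gripper_force: 0.0
```

```bash
python3 st.py 70 0 18; python3 -c "
from ik import *
print(Rl(70,18).inv().apply(z)*70)"
```

```text
[ 38.92   7.61 -35.9  -14.91 -16.76  11.57] [0.54 0.23 0.13] [-149.84    5.05  -51.3 ] [ 0.1   0.6  -0.38] 0.026515692008986222
shift mm [ 0.3 -0.2  0.2] rotvec [-0.14  0.01  0.21]
[-2.16311896e+01 -2.91159891e-15 -6.65739561e+01]
```

{"op": "move_arm", "data": {"motion": [[[0,0,0],[0,0,0],1],[[0,0,0],[0,0,0],1],[[0,0,0],[0,0,0],1],[[0,0,0],[0,0,0],1],[[0,0,0],[0,0,0],1]]}}

```text
clock: 9.7
tool_pos: [0.5361, 0.2292, 0.13]
orientation: [-150.0, 5.1, -51.3]
force: [-4.9, -1.3, 0.8]
opening: 0.0137
gripper_force: 29.8
```

Gripped at 13.7 mm, which matches the bar width. I'll turn anticlockwise 30° first.

{"op": "move_arm", "data": {"motion": [[[0,0,0],[-1.2,0,-3.8],1],[[0,0,0],[-2.5,0,-7.6],1],[[0,0,0],[-3.7,0,-11.4],1],[[0,0,0],[-4.9,0,-15.2],1],[[0,0,0],[-6.2,0,-19],1],[[0,0,0],[-7.4,0,-22.8],1],[[0,0,0],[-8.6,0,-26.6],1],[[0,0,0],[-9.3,0,-28.5],1],[[0,0,0],[-9.3,0,-28.5],1]]}}

```text
clock: 10.45
tool_pos: [0.5364, 0.2295, 0.1302]
orientation: [-160.0, -7.2, -25.4]
force: [-3.8, -2.2, 2.6]
opening: 0.0141
gripper_force: 29.8
```

```bash
python3 st.py 40 0 18; python3 -c "
from plant import ctrl
print(ctrl.get_obs()['moment'])"
```

```text
[ 41.36   9.24 -34.28  -3.47 -25.38  27.35] [0.54 0.23 0.13] [-160.03   -7.23  -25.42] [-3.83 -2.2   2.63] 0.014060260725922914
shift mm [ 1.2 -1.  -0.2] rotvec [ 0.07 -0.01  0.3 ]
[-1.65298852  2.69144808  0.15803306]
```

Smooth. I'll turn another 30°, then ease into the stop.

{"op": "move_arm", "data": {"motion": [[[0,0,0],[-1.2,0,-3.8],1],[[0,0,0],[-2.5,0,-7.6],1],[[0,0,0],[-3.7,0,-11.4],1],[[0,0,0],[-4.9,0,-15.2],1],[[0,0,0],[-6.2,0,-19],1],[[0,0,0],[-7.4,0,-22.8],1],[[0,0,0],[-8.6,0,-26.6],1],[[0,0,0],[-9.3,0,-28.5],1],[[0,0,0],[-9.3,0,-28.5],1]]}}

```text
clock: 11.2
tool_pos: [0.5365, 0.2299, 0.1303]
orientation: [-174.7, -13.6, 2.8]
force: [-4.1, 0.4, 1.0]
opening: 0.0135
gripper_force: 29.9
```

{"op": "move_arm", "data": {"motion": [[[0,0,0],[-0.6,0,-1.9],1],[[0,0,0],[-1.2,0,-3.8],1],[[0,0,0],[-1.9,0,-5.7],1],[[0,0,0],[-2.2,0,-6.7],1],[[0,0,0],[-2.2,0,-6.7],1]]}}

```text
clock: 11.62
tool_pos: [0.5365, 0.23, 0.1304]
orientation: [-178.5, -14.0, 9.7]
force: [-6.4, 2.2, -0.3]
opening: 0.0138
gripper_force: 29.9
```

```bash
python3 st.py 0 0 18; python3 -c "
from plant import ctrl
print(ctrl.get_obs()['moment'])"
```

```text
[ 46.49  10.92 -36.66  14.01 -30.98  42.05] [0.54 0.23 0.13] [-178.51  -14.04    9.67] [-6.43  2.19 -0.31] 0.013768973749697377
shift mm [ 1.2  0.3 -0.2] rotvec [-0.84 -0.07 -2.58]
[0.05291837 3.43874942 0.17027073]
```

{"op": "move_arm", "data": {"motion": [[[0,0,0],[-0.6,0,-1.9],1],[[0,0,0],[-0.9,0,-2.9],1],[[0,0,0],[-0.9,0,-2.9],1],[[0,0,0],[-0.9,0,-2.9],1]]}}

```text
clock: 11.95
tool_pos: [0.5366, 0.2301, 0.1304]
orientation: [180.0, -14.1, 12.5]
force: [-6.3, 2.4, -0.9]
opening: 0.014
gripper_force: 30.4
```

```bash
python3 st.py 0 0 18; python3 -c "
from plant import ctrl
print(ctrl.get_obs()['moment'])"
```

```text
[ 46.88  11.01 -37.05  15.46 -31.19  43.12] [0.54 0.23 0.13] [179.96 -14.09  12.51] [-6.34  2.44 -0.86] 0.014047343148063161
shift mm [ 1.1  0.5 -0.2] rotvec [-0.   -0.09  0.18]
[ 0.78044989  3.80072572 -0.18620183]
```

{"op": "move_arm", "data": {"motion": [[[0,0,0],[-0.6,0,-1.9],1],[[0,0,0],[-0.9,0,-2.9],1],[[0,0,0],[-0.9,0,-2.9],1],[[0,0,0],[-0.9,0,-2.9],1]]}}

```text
clock: 12.28
tool_pos: [0.5369, 0.2304, 0.1306]
orientation: [178.4, -14.1, 15.5]
force: [-6.8, 3.2, -0.1]
opening: 0.0141
gripper_force: 31.3
```

```bash
python3 st.py 0 0 18; python3 -c "
from plant import ctrl
print(ctrl.get_obs()['moment'])"
```

```text
[ 47.28  11.1  -37.48  17.03 -31.37  44.21] [0.54 0.23 0.13] [178.36 -14.08  15.48] [-6.84  3.21 -0.05] 0.01414245716705573
shift mm [ 0.7  0.7 -0. ] rotvec [ 0.87 -0.13  3.06]
[ 1.0580314   3.5528897  -0.34833409]
```

The pad force and twisting moment are now rising, so the knob is at its stop. I'll release and back off.

{"op": "move_arm", "data": {"motion": [[[0,0,0],[0,0,0],0.7],[[0,0,0],[0,0,0],0.3],[[0,0,0],[0,0,0],0],[[0,0,0],[0,0,0],0],[[0,0,0],[0,0,0],0],[[0,0,0],[0,0,0],0],[[0,0,0],[0,0,0],0],[[0,0,0],[0,0,0],0],[[0,0,0],[0,0,0],0],[[0,0,0],[0,0,0],0]]}}

```text
clock: 13.12
tool_pos: [0.5373, 0.2299, 0.1309]
orientation: [178.3, -14.1, 15.5]
force: [1.1, 0.1, 1.1]
opening: 0.0756
gripper_force: 0.0
```

{"op": "move_arm", "data": {"motion": [[[0,0,-5],[0,0,0],0],[[0,0,-15],[0,0,0],0],[[0,0,-30],[0,0,0],0],[[0,0,-45],[0,0,0],0],[[0,0,-65],[0,0,0],0],[[0,0,-85],[0,0,0],0],[[0,0,-105],[0,0,0],0],[[0,0,-125],[0,0,0],0],[[0,0,-140],[0,0,0],0],[[0,0,-140],[0,0,0],0]]}}

```text
clock: 13.95
tool_pos: [0.5039, 0.2257, 0.2708]
orientation: [178.5, -14.4, 15.5]
force: [0.1, 0.8, 0.0]
opening: 0.0877
gripper_force: 0.0
```

Run:
```python
from h import *
from plant import ctrl
o=ctrl.get_obs();print(o['joint_pos'],o['force'],o['opening'])
a=take(ctrl,'top','top5');b=take(ctrl,'side','side5')
c=lambda s,u,v:cv2.resize(s['color'][v:v+100,u:u+100],None,fx=4,fy=4,interpolation=cv2.INTER_CUBIC)
cv2.imwrite('pics/z6.png',np.hstack([c(a,140,120),c(b,170,215)]))
```

```text
[ 50.67548872  -0.16494839 -28.15573855  12.14282228 -51.6756028
  47.98508961] [0.13617845 0.79839968 0.03363454] 0.0877129444919735
```

View pics/z6.png

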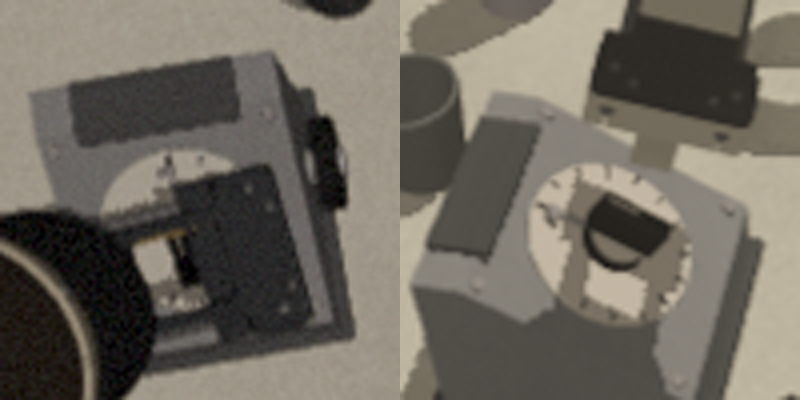

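The pointer now lies along the zero mark near (550,212) in the side crop. One enlarged crop with predicted tip positions will verify the angle.

Run:
```python
from m import *
b=load('side5');up,l,z=frame(dial[3])
u0,v0,f=290-100-0,250,14
u0,v0=200,252
c=lambda im:cv2.resize(im[v0:v0+36,u0:u0+28],None,fx=f,fy=f,interpolation=cv2.INTER_CUBIC)
A=c(b['color']);B=A.copy()
for a,col in((0,(0,0,255)),(8,(0,255,0))):
    for r in(.023,.03,.038,.046):
        p=(proj(b,circ([*(dial[:3]+.008*z),dial[3]],[np.radians(a)],r)[0])-[u0-.5,v0-.5])*f;cv2.circle(B,tuple(int(x) for x in p),3,col,-1)
cv2.imwrite('pics/z7.png',np.hstack([A,B]))
```

```text
(no output)
```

View pics/z7.png

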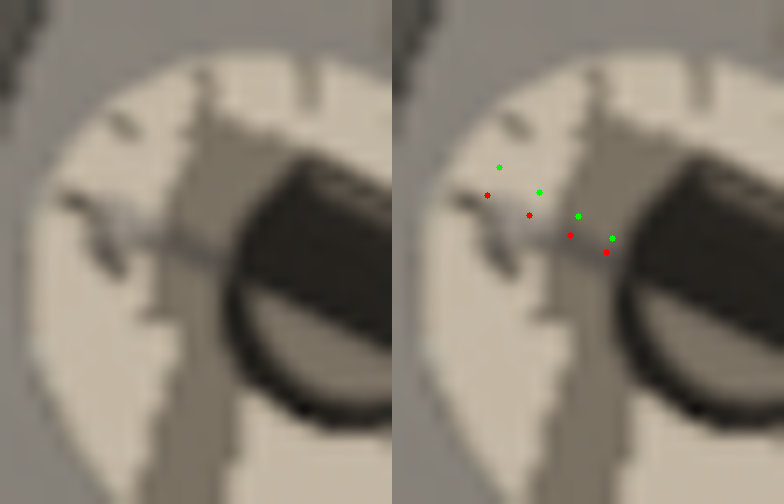

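The pointer tip at (100,215) overlies the zero mark and abuts the pin, on or just anticlockwise of the predicted 0° line. The cap is home and the arm is clear, so I'm handing in.

```bash
python3 -c "
from plant import ctrl
print(ctrl.close_job())"
```

```text
the job is handed in; nothing more can be done
None
```

The core cap is pressed fully home and the reset knob is back against its zero stop and released, with the arm clear; I handed the job in at about 14 s of the 64 s allowed, and it returned no verdict.

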